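Close the canister with its nested lids, then hold up the outer cover

TASK

Pick up the nested pair of lids by the orange handle and gently lower both together onto the open green canister, so that the inner lid is fully home in its mouth, and let go of the handle. Then lift off the purple outer cover alone, leaving the inner lid seated and undisturbed, and finish while still holding the cover level and still in the gripper, at least 5 cm clear above the top of the orange handle. Keep the canister standing where it is and leave the jar, the carabiner and the bottle opener alone.

Things in the scene. Friction and masses are not known exactly. Their poses are not given: they have to be found in the camera images.
- canister_rim (a point): Green steel canister standing loose on the shelf, open at the top, 92 mm high, 0.6 kg. Body 72 mm in diameter up to 58 mm, then a shoulder (to 66 mm) and a straight neck 51 mm in outer and 46 mm in inner diameter, 26 mm deep. The point is the centre of its mouth at rim height; z is up along the canister.
- handle (a point): Orange handle of the inner lid: upright plain rod, 18 mm in diameter, fixed on the lid's flange. It sticks 30 mm up through the hole of the nested cover; lifting it lifts both lids. The point is on its axis, 9 mm below its top, 21 mm above the nested cover's top face and 40 mm above the lid's underside; z is up. With the lid fully home it is 28 mm above the canister's rim.
- flange (a point): Inner lid (loose, 0.12 kg): steel flange 57 mm in diameter, 4 mm thick, that comes to rest on the canister's rim; under it a black rubber plug 41.6 mm in diameter, 12 mm deep, its lowest 4 mm tapered to 35.6 mm. At the start it stands on the plug on the shelf, cover nested on it. The point is the centre of the flange's underside, 28 mm below the handle point.
- cover_mid (a point): Outer cover (loose, 0.07 kg): purple round cap, 65 mm in outer diameter, 13 mm high, top 3 mm thick with a 25 mm centre hole, skirt 2.5 mm thick. It just rests on the inner lid's flange (1.5 mm sideways play) and lifts straight off over the handle. The point is on its axis at half height; z is up. Nested it is 27.5 mm below the handle point, 0.5 mm above the canister's rim once on.
- jar_mid (a point): Bystander: glass jar with steel lid, 68 mm in diameter, 95 mm high, standing loose; the point is its centre.
- carabiner_mid (a point): Bystander: purple carabiner lying flat, 89 x 49 mm, 9 mm thick; the point is its middle, x is its long axis.
- opener_mid (a point): Bystander: flat stainless steel bottle opener lying flat, 124 mm long along its y, 35 mm wide at the most, 5 mm thick; the point is near its middle.
Things that resemble listed ones, but are neither listed nor needed, are in the scene too. Of the things that look like the part that bears handle, the smallest one is meant.

How it is judged:
On the way, in this order (a step that is already met when the one before it is completed fails the run):
1. both lids are on the canister, still nested, the inner lid fully home, the handle let go (z of handle in the frame of canister_rim between 0.0255 and 0.0305 m and horizontal distance between handle and canister_rim below 0.005 m and angle between the z axis of handle and the z axis of canister_rim, either way round below 0.06 rad and z of cover_mid in the frame of handle between -0.0305 and -0.0245 m and contact force between the fingers and inner_lid below 0.1 N), for 0.2 s.
2. the cover is up clear of the handle with the inner lid still home (z of handle in the frame of canister_rim between 0.0255 and 0.0305 m and horizontal distance between handle and canister_rim below 0.005 m and angle between the z axis of handle and the z axis of canister_rim, either way round below 0.06 rad and z of cover_mid in the frame of handle above 0.045 m and contact force between the fingers and cover above 1 N and contact force between cover and inner_lid below 0.05 N), for 0.2 s.
At the end, for the whole second after the job is handed in: Inner lid home and untouched (handle point 28 +/- 2.5 mm above the rim, within 5 mm of its axis, 0.06 rad of parallel); cover carried by the gripper alone, still, within 0.3 rad of level, underside at least 29 mm above the handle; canister upright within 30 mm of its start (all of step 2 and contact force between the fingers and inner_lid below 0.1 N and contact force between cover and canister below 0.05 N and contact force between cover and jar below 0.05 N and angle between cover_mid's own z axis and vertical below 0.3 rad and linear speed of cover below 0.03 m/s and angle between canister_rim's own z axis and vertical below 0.06 rad and distance of canister_rim from where it was at the start of the episode below 0.03 m); the arm keeps its last pose, push and grip.
It fails at once if the cover comes off the inner lid while the inner lid is not home in the canister, or the inner lid is lifted again afterwards (z of cover_mid in the frame of handle above -0.018 m and (z of handle in the frame of canister_rim above 0.032 m or horizontal distance between handle and canister_rim above 0.008 m)).
It fails at once if the lids are dropped or slammed onto the canister (horizontal distance between handle and canister_rim below 0.02 m and z of handle in the frame of canister_rim below 0.055 m and linear speed of inner_lid above 0.35 m/s).
It fails at once if the canister is tipped or pushed away (angle between canister_rim's own z axis and vertical above 0.25 rad or distance of canister_rim from where it was at the start of the episode above 0.03 m).
It fails at once if a bystander is disturbed (distance of any of jar_mid, carabiner_mid, opener_mid from where it was at the start of the episode above 0.02 m).
It also fails if it takes over 56 s, if anything falls off the work surface, if the arm or the gripper's body presses on something with over 40 N, if the wrist force passes 120 N, or if a joint passes its speed limit or range.

ROBOT

A 6-joint arm with a two-finger parallel gripper is mounted at the origin on the work surface. World frame = base frame: x ahead of the robot, y to its left, z up, the work surface at z = 0. Lengths are in m, angles in rad, forces in N, time in s.
With the tool pointing down it reaches from about 0.275 to 1 m from the base axis. Payload 8.4 kg.
Tool frame: the origin (TCP) lies on the centre line of the jaws, within the pads' length; the fingertips stand 17 mm ahead of it and the grasp point (between the pads) lies 2 mm behind it; z points along the fingers, y is the line along which they close (so a half turn about z gives the same grasp; the last joint's range is limited). The gripper opens to 85 mm and grips with 20 to 120 N. Pads are 22 mm wide; open, the fingers measure 114 mm over their backs; the gripper's body (76 mm by 85 mm) begins 54 mm behind the grasp point. The pads swing forward as they close: fully open they stand 13 mm farther back than shut.
Start: joints at [-1.146, 0.353, 1.633, -0, 1.155, -0.002], TCP at [0.259, -0.569, 0.248] pointing down, gripper open.
Joint ranges: [-2.63, 2.63], [-0.92, 2.1], [0.06, 2.66], [-1.3, 4.44], [0, 2.69], [-3.02, 3.02]. Speed limits (rad/s): [2.22, 2.22, 2.79, 3.14, 3.14, 3.14].

INTERFACE

Orientations are given as a rotation vector (axis times angle).
In Python, from plant import env gives the robot as it stands. The module is installed in compiled form; this text tells all that it offers. Calls block until the motion is done:
- env.move_to(position, orientation): joint-space move of the TCP to a pose.
- env.line_to(position, rotation=None, velocity=0.15): straight line of the TCP; rotation=None keeps the orientation; velocity is the mean speed in m/s.
- env.goto_joints(angles): joint-space move.
- env.move_gripper(opening, grip_force=None): opening from 0.0 (shut) to 1.0 (fully open); grip_force is the grip in N (None keeps the last); returns when the fingers have stopped.
- env.pause(seconds).
- env.ik(position, orientation): joint angles nearest the present ones, or None.
- env.get_obs(): the state.
- env.read_camera(name): name is "scene" or "side" or "wrist"; returns (picture, depth): 480x640x3 uint8, red, green, blue; 480x640 float32, m along the optical axis (not along the pixel's ray), 0 where there is no reading.
- env.camera_model(name): a dict with "intrinsics" (3x3 intrinsics, pixels), "origin" and "attitude" of the camera in the world. Camera axes: x right, y up, looking along -z (the intrinsics and any distortion apply to the point x, -y, -z); pixel columns grow to the right and rows downward; lengths in m; the calibration is good to about 2 mm. The wrist camera is an equidistant fisheye: a pixel r from the principal point sees the ray r / f radians off the axis. A picture is of the moment at which its call begins: read the wrist's pose just before it. camera_model takes no time and is no camera call; for the wrist camera it gives the pose at the moment of the call.
A pose or a line that the arm cannot do raises env.Unreachable and nothing moves.
- env.job_done(): hands the job in; it is judged then, once.
Trained networks look in the newest picture that a camera, given by its name, has taken for a name from the list of things; names that differ only in an ending like _2 or _b are one class to them, and where a whole thing is asked for, a point or a joint stands for the part that bears it (a point fixed in the world has none). Each returns a list of dicts, best first, with "conf" (0 to 1); they miss things now and then, are a little off and sometimes report something else, mostly with a low value. They report only what shows in the picture. A call takes as long as a camera call. They do not tell look-alikes from the thing itself.
- env.search_frame(camera, query): "extent" ([left, top, width, height] in pixels, round what is visible of it).
- env.landmark_of(camera, query): "centre" ([column, row] in pixels: a listed point, or the origin of a listed thing).
The state is a dict: "time": time; "q": joint angles; "joint_velocities": joint speeds; "joint_efforts": joint torques, N m; "ee_pos": TCP position; "eef_rot": TCP orientation; "contact_force": force on the tool from outside, world axes, zero at the start; "moment": the same for the moment, N m; "grip_width": opening from 0.0 (shut) to 1.0 (fully open); "grip_force": force on a finger pad.
Only numpy, scipy, OpenCV 4.12 (cv2) and the standard library are available. Lean on these libraries where they do the work, as an engineer would, in place of code of your own. Each camera call takes 0.05 s, during which the arm holds its last target. There are 200 camera calls.

## Working session

There is one attempt and no reset: what is moved stays moved. The work goes in short steps, each a Python script; the robot and the scene stay as the last script left them, time stands still between calls to the robot, and variables do not carry over. Pictures are saved under pics/ and viewed, at most 10 in all, crops included, and the job is handed in when it is done.

```bash
mkdir -p pics; cat > h.py <<'E'
import numpy as np, cv2
from plant import env
from scipy.spatial.transform import Rotation as R
def cam(n):
    m=env.camera_model(n); p,d=env.read_camera(n); return m,p,d
def att(m):
    a=np.array(m["attitude"],float)
    return a if a.shape==(3,3) else R.from_rotvec(a).as_matrix()
def pix2w(m,uv,depth,fish=False):
    K=np.array(m["intrinsics"]); x=(uv[0]-K[0,2])/K[0,0]; y=(uv[1]-K[1,2])/K[1,1]
    if fish:
        r=np.hypot(x,y); s=np.tan(r)/r if r>1e-9 else 1; x*=s;y*=s
    return np.array(m["origin"])+att(m)@np.array([x*depth,-y*depth,-depth])
def save(p,n): cv2.imwrite("pics/"+n+".png",p[:,:,::-1])
E
python3 - <<'E'
from h import *
for n in ["scene","side"]:
    m,p,d=cam(n); save(p,n); print(n,m)
    for q in ["handle","canister_rim","cover_mid","jar_mid","carabiner_mid","opener_mid"]:
        for r in env.landmark_of(n,q):
            u,v=[int(round(c)) for c in r["centre"]]
            dd=d[max(v,0),max(u,0)] if v<480 and u<640 else 0
            print(q,round(r["conf"],2),u,v,pix2w(m,(u,v),dd).round(3))
E
```

```text
scene {'intrinsics': array([[528.49714914,   0.        , 314.14286528],
       [  0.        , 528.49714914, 233.10308863],
       [  0.        ,   0.        ,   1.        ]]), 'origin': array([1.2142787 , 0.09782916, 0.7868757 ]), 'attitude': array([0.57409905, 0.61443862, 1.53417276])}
handle 0.82 412 191 [0.404 0.252 0.06 ]
handle 0.67 468 230 [0.52  0.345 0.07 ]
handle 0.67 211 318 [ 0.695 -0.116  0.008]
handle 0.46 411 234 [0.511 0.243 0.045]
canister_rim 0.82 280 224 [ 0.521 -0.007  0.072]
cover_mid 0.67 406 241 [0.512 0.236 0.026]
carabiner_mid 0.78 356 314 [0.67  0.14  0.001]
opener_mid 0.84 211 316 [ 0.69  -0.117  0.006]
side {'intrinsics': array([[524.25195933,   0.        , 318.40755755],
       [  0.        , 524.25195933, 234.50621084],
       [  0.        ,   0.        ,   1.        ]]), 'origin': array([0.29246147, 0.77451576, 0.51071024]), 'attitude': array([ 0.22779959, -1.41284985, -2.43657175])}
handle 0.74 259 366 [0.508 0.367 0.067]
handle 0.66 305 321 [0.497 0.248 0.047]
handle 0.58 380 338 [0.388 0.265 0.066]
canister_rim 0.79 336 209 [ 0.546 -0.026  0.08 ]
cover_mid 0.8 299 339 [0.503 0.254 0.017]
jar_mid 0.61 413 193 [ 0.437 -0.193  0.059]
carabiner_mid 0.64 228 281 [ 0.678  0.143 -0.002]
opener_mid 0.51 287 210 [ 0.686 -0.128  0.002]
```

View pics/scene.png

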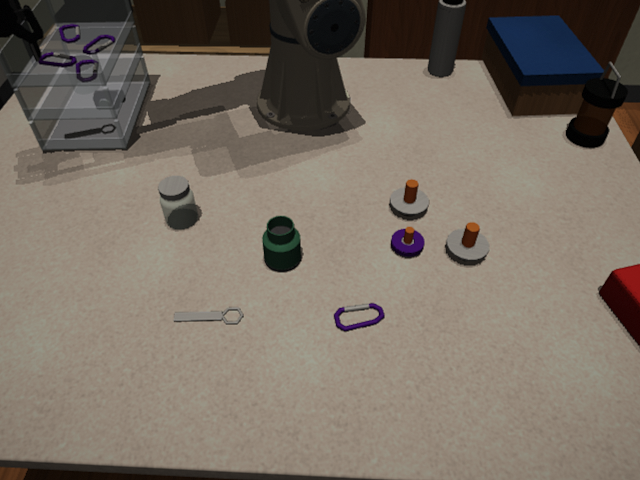

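View pics/side.png

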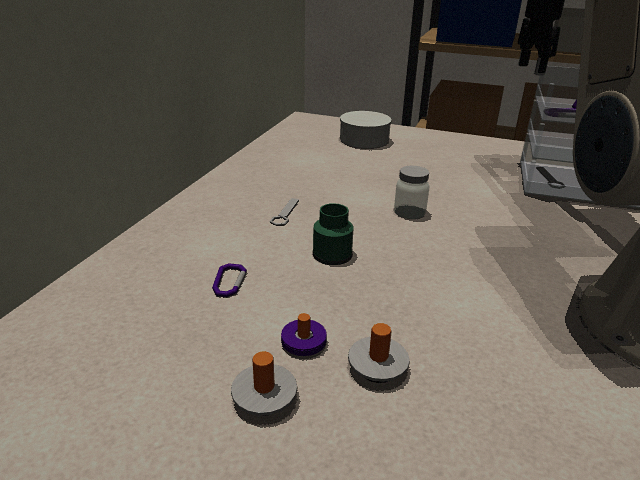

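Orange-handled candidates in the scene view are a grey disc at (411,190), a grey disc at (470,235) and a purple cap at (408,234). The purple one is the smallest and has the cover nested on it, so I choose it at about (0.505, 0.245). The canister is at (281,240), the jar at (178,205), the carabiner at (358,316) and the opener at (210,317). Next I check it with the wrist camera.

```bash
cat >> h.py <<'E'
def down(yaw):  # tool down, tool y axis in world at angle yaw+90
    return (R.from_euler('z',yaw)*R.from_rotvec([np.pi,0,0])).as_rotvec()
def ray(m,uv,z,fish=True):
    o=np.array(m["origin"]); v=pix2w(m,uv,1.0,fish)-o; return o+v*(z-o[2])/v[2]
E
python3 - <<'E'
from h import *
o=env.get_obs(); print(R.from_rotvec(o["eef_rot"]).as_matrix().round(2))
for yaw in np.arange(-3.14,3.15,0.785):
    q=env.ik([0.505,0.245,0.2],down(yaw)); q2=env.ik([0.53,-0.01,0.2],down(yaw))
    print(round(yaw,2), None if q is None else np.round(q,2), None if q2 is None else np.round(q2,2)[5])
E
```

```text
[[ 0.91  0.41 -0.  ]
 [ 0.41 -0.91 -0.  ]
 [-0.   -0.   -1.  ]]
-3.14 [ 0.45  0.31  1.82  0.    1.02 -1.12] -1.59
-2.36 [ 0.45  0.31  1.82  0.    1.02 -1.91] -2.38
-1.57 [ 0.45  0.31  1.82 -0.    1.02 -2.69] None
-0.78 [ 0.45  0.31  1.82 -0.    1.02  2.8 ] 2.33
0.0 [ 0.45  0.31  1.82 -0.    1.02  2.02] 1.55
0.79 [0.45 0.31 1.82 0.   1.02 1.23] 0.76
1.57 [ 0.45  0.31  1.82 -0.    1.02  0.45] -0.02
2.36 [ 0.45  0.31  1.82  0.    1.02 -0.34] -0.81
3.14 [ 0.45  0.31  1.82 -0.    1.02 -1.12] -1.59
```

```bash
python3 - <<'E'
from h import *
env.move_to([0.47,0.22,0.26],down(0.785)); 
m,p,d=cam("wrist"); save(p,"w1"); print(m)
for q in ["handle","cover_mid","flange"]:
    for r in env.landmark_of("wrist",q):
        c=r["centre"];print(q,round(r["conf"],2),np.round(c,1),ray(m,c,{"handle":.04,"cover_mid":.0125,"flange":.012}[q]).round(4))
print(env.get_obs()["time"])
E
```

```text
{'intrinsics': array([[371.64829954,   0.        , 317.79939549],
       [  0.        , 371.64829954, 233.72519145],
       [  0.        ,   0.        ,   1.        ]]), 'origin': array([0.53042605, 0.27784248, 0.38539457]), 'attitude': array([-0.31460977,  0.13131194, -0.7782725 ])}
handle 0.95 [238.7 238.5] [0.3862 0.2463 0.04  ]
handle 0.68 [328.8 161.2] [0.5038 0.2371 0.04  ]
cover_mid 0.81 [324.4 155.4] [0.5027 0.2412 0.0125]
flange 0.95 [246.7  71.3] [0.5096 0.357  0.012 ]
flange 0.87 [328.1 156.4] [0.5046 0.2378 0.012 ]
flange 0.77 [247.4 226.6] [0.3916 0.2459 0.012 ]
3.775
```

```bash
cat >> h.py <<'E'
def cloud(m,d):
    v,u=np.mgrid[0:480,0:640]; K=np.array(m["intrinsics"])
    x=(u-K[0,2])/K[0,0]; y=(v-K[1,2])/K[1,1]; r=np.hypot(x,y)+1e-9; s=np.tan(np.minimum(r,1.4))/r
    c=np.stack([x*s*d,-y*s*d,-d],-1); return np.array(m["origin"])+c@att(m).T
def masks(p):
    h=cv2.cvtColor(p,cv2.COLOR_RGB2HSV); H,S,V=[h[...,i].astype(int) for i in range(3)]
    return {"orange":(H<16)&(S>150)&(V>60),"purple":(H>120)&(H<160)&(S>120)&(V>30),"green":(H>65)&(H<95)&(S>100)}
def circ(P,it=6,r=None):   # circle fit (median-robust) to xy points
    P=P[:,:2]
    for _ in range(it):
        A=np.c_[2*P,np.ones(len(P))]; s=np.linalg.lstsq(A,(P**2).sum(1),rcond=None)[0]
        rad=np.sqrt(s[2]+s[0]**2+s[1]**2); e=abs(np.hypot(*(P-s[:2]).T)-rad)
        P=P[e<=max(np.quantile(e,.9),1e-4)]
    return s[:2],rad
E
python3 - <<'E'
from h import *
env.move_to([0.45,0.19,0.24],down(0.785))   # camera near straight above target
m,p,d=cam("wrist"); save(p,"w2"); C=cloud(m,d); M=masks(p)
near=(np.hypot(C[...,0]-.505,C[...,1]-.24)<.05)&(d>0)
for k in ["orange","purple"]:
    P=C[M[k]&near]; print(k,len(P),P.min(0).round(4),P.max(0).round(4),np.quantile(P[:,2],[.05,.5,.95]).round(4))
P=C[M["orange"]&near]; T=P[P[:,2]>.045]; 
if len(T):
    (c,_),r=cv2.minEnclosingCircle(T[:,:2].astype(np.float32)); print("top",len(T),c,r,T.mean(0))
P=C[M["purple"]&near];T=P[P[:,2]>.014]
(c,_),r=cv2.minEnclosingCircle(T[:,:2].astype(np.float32)) if 0 else (cv2.minEnclosingCircle(T[:,:2].astype(np.float32))[:1]+(0,),cv2.minEnclosingCircle(T[:,:2].astype(np.float32))[1]); print("cover",c,r)
print(m["origin"],att(m)[:,2])
v,u=np.where(M["purple"]&near); print(u.min(),u.max(),v.min(),v.max())
u0,v0=int(u.mean()),int(v.mean()); save(cv2.resize(p[max(v0-90,0):v0+90,max(u0-120,0):u0+120],None,fx=2.5,fy=2.5),"w2c")
E
```

```text
orange 35 [0.4956 0.2306 0.0158] [0.5121 0.2468 0.0503] [0.0375 0.0482 0.0502]
purple 3035 [ 0.472   0.2073 -0.002 ] [0.5364 0.2715 0.0213] [0.0176 0.0188 0.0201]
top 33 0.5035385489463806 0.008386267349123955 [0.50017075 0.23801101 0.04826326]
cover (0.5036027431488037, 0.2384137064218521) 0.032026585191488266
[0.50936759 0.24738352 0.36461543] [0.23300857 0.23047638 0.94476857]
287 355 87 154
```

View pics/w2c.png

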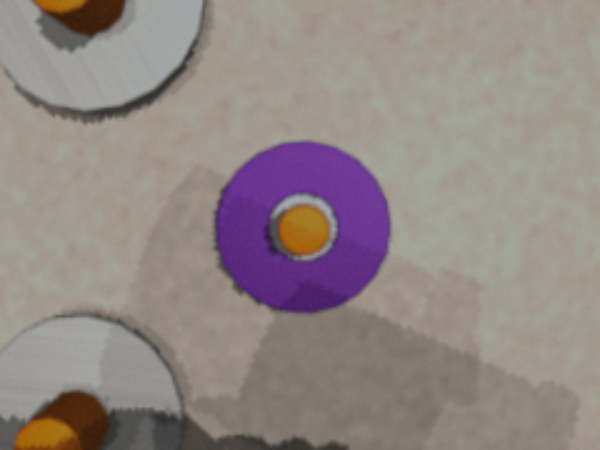

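The crop shows the purple cap with the small orange rod at its centre (crop 303,229). Its fitted radius is 32 mm and its top is at 19 mm, which match the description. The two big grey discs lie at the upper and lower left. Now I grasp it.

```bash
python3 - <<'E'
from h import *
x,y=.5036,.2385; D=down(2.356)
env.move_gripper(0.6,40)
env.move_to([x,y,.13],D); env.line_to([x,y,.041],velocity=.06)
print(env.get_obs()["contact_force"])
env.move_gripper(0,40); o=env.get_obs(); print(o["grip_width"],o["grip_force"],o["contact_force"],o["ee_pos"])
env.line_to([x,y,.06],velocity=.04); o=env.get_obs(); print(o["grip_width"],o["contact_force"])
env.line_to([x,y,.22],velocity=.1)
# look at the canister from offset: camera is ~ +0.083 along tool -x ; aim
env.move_to([.47,.06,.22],D)
m,p,d=cam("wrist"); save(p,"w3"); C=cloud(m,d); print(m["origin"],att(m)[:,2])
for q in ["canister_rim"]:
    for r in env.landmark_of("wrist",q): print(q,r["conf"],r["centre"],ray(m,r["centre"],.092).round(4))
print(env.get_obs()["time"],env.get_obs()["ee_pos"])
P=C[(d>0)&(abs(C[...,2]-.092)<.004)&(np.hypot(C[...,0]-.53,C[...,1])<.06)]; print(len(P), circ(P) if len(P)>20 else 0)
E
```

```text
[ 0.54063558  0.25868671 -0.07029055]
0.19407102187343633 38.95928621292114 [-0.41473261 -0.06709663  3.02891943] [0.50385634 0.2386307  0.04133448]
0.1933188234315427 [ 0.29894198  0.06142629 -1.28810798]
[0.4116574  0.118588   0.34554911] [-0.22980751  0.22961424  0.94576203]
canister_rim 0.57 [324.2, 340.3] [ 0.5428 -0.005   0.092 ]
11.175 [0.47060327 0.06089354 0.22006085]
166 (array([ 0.54531323, -0.00720154]), np.float64(0.021609373247151894))
```

View pics/w3.png

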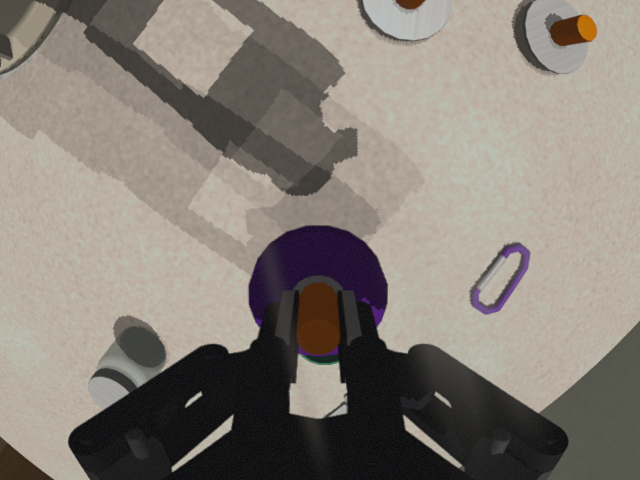

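The held lid hides the canister behind the gripper (about 325,345). The cover is nested and the rod sits between the pads. I shift so that the canister lies under the camera.

```bash
python3 - <<'E'
from h import *
D=down(2.356)
env.line_to([.60,-.075,.24],velocity=.2); env.pause(.3)
m,p,d=cam("wrist"); C=cloud(m,d); print(m["origin"],env.get_obs()["ee_pos"])
for r in env.landmark_of("wrist","canister_rim"): print(r["conf"],r["centre"],ray(m,r["centre"],.092).round(4))
for z0 in (.092,.062):
  P=C[(d>0)&(abs(C[...,2]-z0)<.006)&(np.hypot(C[...,0]-.54,C[...,1])<.055)]; print(len(P),np.median(P[:,2]), circ(P) if len(P)>20 else 0)
  if len(P)>20: print(cv2.minEnclosingCircle(P[:,:2].astype(np.float32)))
for n in ("scene","side"):
  m2,p2,d2=cam(n); 
  v,u=np.mgrid[0:480,0:640]; K=m2["intrinsics"]
  c=np.stack([(u-K[0,2])/K[0,0]*d2,-(v-K[1,2])/K[1,1]*d2,-d2],-1)@att(m2).T+m2["origin"]
  P=c[(d2>0)&(abs(c[...,2]-.092)<.004)&(np.hypot(c[...,0]-.54,c[...,1])<.055)]; print(n,len(P),circ(P) if len(P)>10 else 0)
# held cover in the wrist view
P=C[masks(p)["purple"]&(d>0)&(C[...,2]>.15)]; T=P[P[:,2]>np.median(P[:,2])-.004]; print("cover",np.median(P,0),circ(T))
print(cv2.minEnclosingCircle(T[:,:2].astype(np.float32)))
save(p,"w4"); print(env.get_obs()["time"])
E
```

```text
[ 0.54095514 -0.0161176   0.36556728] [ 0.599825   -0.07464636  0.24014733]
0.81 [333.2, 102.0] [ 0.5441 -0.0037  0.092 ]
772 0.09155754845714162 (array([ 0.54421876, -0.00616749]), np.float64(0.023689837879251753))
((0.544154703617096, -0.00587298721075058), 0.025668684393167496)
4644 0.06557591707601954 (array([ 0.54443144, -0.00595363]), np.float64(0.030166534579159198))
((0.5444014072418213, -0.005972252227365971), 0.036174871027469635)
scene 143 (array([ 0.54514431, -0.00349297]), np.float64(0.02404212594632705))
side 102 (array([ 0.54263346, -0.00372364]), np.float64(0.023998117568958834))
cover [ 0.5864529  -0.05828845  0.21745736] (array([ 0.5986116 , -0.07414728]), np.float64(0.028272414075309747))
((0.599268913269043, -0.07457616925239563), 0.03251267969608307)
12.7667
```

View pics/w4.png

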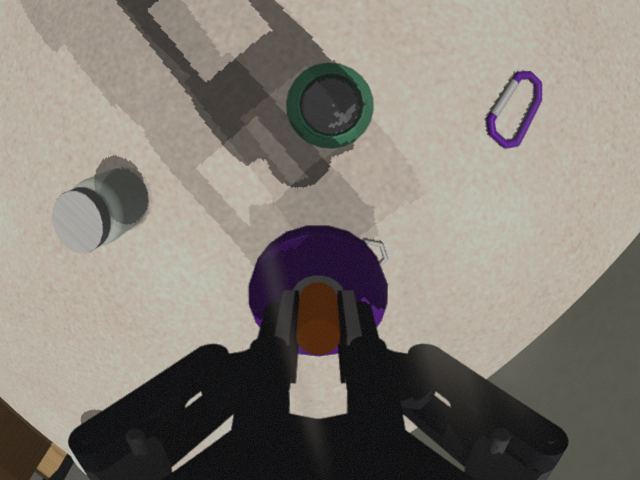

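The canister mouth is clear at (331,104). The rim fit has radius 25.7 mm and the shoulder fit 36.2 mm, both as specified, centred at (0.5442, -0.006). The lid hangs centred and level in the jaws.

```bash
python3 - <<'E'
from h import *
x,y=.5445,-.0056
env.line_to([x,y,.20],velocity=.12); env.line_to([x,y,.140],velocity=.06); env.pause(.2)
f0=np.array(env.get_obs()["contact_force"]); print(f0)
z=.140
while z>.1212:
    z-=.0015; env.line_to([x,y,z],velocity=.02)
    o=env.get_obs(); f=np.array(o["contact_force"])-f0; print(round(z,4),f.round(1),np.round(o["ee_pos"][2],4))
    if f[2]>6: break
print(o["time"])
E
```

```text
[-0.19342921 -0.25644864 -2.18864403]
0.1385 [ 0.8 -0.5 -0.3] 0.1384
0.137 [0.5 0.4 0.5] 0.1369
0.1355 [-1.3 -0.1  0.3] 0.1354
0.134 [ 0.4 -0.2  0.7] 0.1339
0.1325 [1.7 0.5 0.3] 0.1324
0.131 [0.4 0.4 0.6] 0.1309
0.1295 [-0.1  0.   1.1] 0.1294
0.128 [ 0.1 -0.1  0.7] 0.1279
0.1265 [-0.   0.2 -0.6] 0.1264
0.125 [-0.2 -0.1  0.6] 0.1249
0.1235 [-0.3 -0.9 -0.3] 0.1234
0.122 [-0.1 -0.2  0.3] 0.1219
0.1205 [-3.9  1.  10.4] 0.1213
18.325
```

The lid seated at the predicted height. I release, rise and check.

```bash
python3 - <<'E'
from h import *
x,y=.5445,-.0056
env.line_to([x,y,.1214],velocity=.02); env.move_gripper(0.55); env.pause(.4)
env.line_to([x,y,.19],velocity=.1)
env.line_to([x+.056,y-.069,.24],velocity=.2); env.move_gripper(1.0); env.pause(.2)
m,p,d=cam("wrist"); save(p,"w5"); C=cloud(m,d); M=masks(p)
N=(d>0)&(np.hypot(C[...,0]-x,C[...,1]-y)<.05)
T=C[N&(abs(C[...,2]-.099)<.004)]; print("cover",np.median(T[:,2]),cv2.minEnclosingCircle(T[:,:2].astype(np.float32)))
A=np.c_[T[:,:2],np.ones(len(T))]; print("slope",np.linalg.lstsq(A,T[:,2],rcond=None)[0][:2])
T=C[N&(C[...,2]>.123)&(C[...,2]<.14)]; print("handle",len(T),np.median(T,0),cv2.minEnclosingCircle(T[:,:2].astype(np.float32)))
T=C[N&(abs(C[...,2]-.066)<.003)]; print("shoulder",circ(T),cv2.minEnclosingCircle(T[:,:2].astype(np.float32)))
print(env.get_obs()["time"])
E
```

```text
cover 0.09873324259008823 ((0.5442232489585876, -0.005935586057603359), 0.03260030969977379)
slope [-0.00120126  0.00197991]
handle 595 [ 0.54425323 -0.00594644  0.12873554] ((0.5442487597465515, -0.006055685691535473), 0.009069297462701797)Traceback (most recent call last):
  File "<stdin>", line 11, in <module>
  File "h.py", line 31, in circ
    P=P[e<=max(np.quantile(e,.9),1e-4)]
               ~~~~~~~~~~~^^^^^^
    return _quantile_unchecked(
        a, q, axis, out, overwrite_input, method, keepdims, weights)
    return _ureduce(a,
                    func=_quantile_ureduce_func,
    ...<5 lines>...
                    overwrite_input=overwrite_input,
                    method=method)
    r = func(a, **kwargs)
    result = _quantile(arr,
                       quantiles=q,
    ...<2 lines>...
                       out=out,
                       weights=wgt)
    slices_having_nans = np.isnan(arr[-1, ...])
                                  ~~~^^^^^^^^^
IndexError: index -1 is out of bounds for axis 0 with size 0
```

View pics/w5.png

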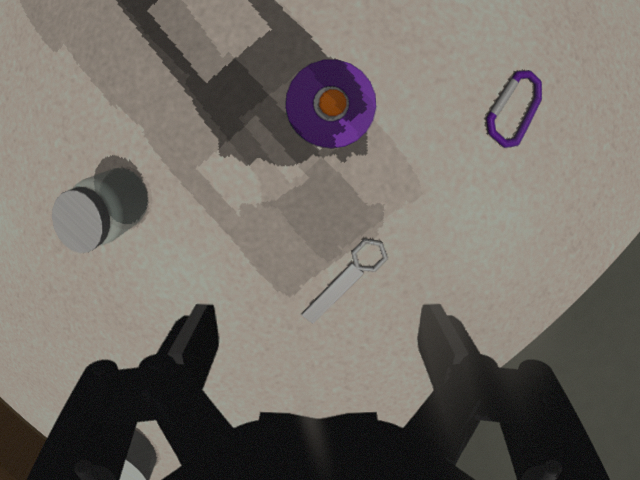

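Both lids are home: cover top at 98.7 mm, handle top at 128.7 mm, level, and the handle is 0.1 mm from the measured axis. The picture shows them nested at (331,104) with the bystanders unmoved. Next I measure the fingertip height at cover width.

```bash
python3 - <<'E'
from h import *
for g in (1.0,.8):
    env.move_gripper(g); env.pause(.1); e=np.array(env.get_obs()["ee_pos"]); m,p,d=cam("wrist"); C=cloud(m,d)
    N=(d>0)&(np.hypot(C[...,0]-e[0],C[...,1]-e[1])<.07)&(C[...,2]>.15)&(C[...,2]<e[2]+.02)
    P=C[N]; s=(P[:,:2]-e[:2])@np.array([.7071,.7071])
    for k in (s<0,s>0): print(g,k.sum(),np.quantile(P[k,2]-e[2],[.0,.02,.1]).round(4),np.quantile(abs(s[k]),[0,.02,.1]).round(4))
print(env.get_obs()["time"])
E
```

```text
1.0 1623 [-0.0045 -0.0028  0.0008] [0.0422 0.0425 0.0427]
1.0 1635 [-0.005  -0.0028  0.0008] [0.0418 0.0421 0.0423]
0.8 1888 [-0.0107 -0.0081 -0.004 ] [0.0337 0.0341 0.0342]
0.8 1901 [-0.0111 -0.0082 -0.004 ] [0.0333 0.0336 0.0338]
22.4167
```

```bash
python3 - <<'E'
from h import *
x,y=.5443,-.0060; D=down(2.356)
env.move_gripper(.95); env.line_to([x,y,.19],velocity=.15); env.line_to([x,y,.0845],velocity=.05); env.pause(.2)
f0=np.array(env.get_obs()["contact_force"]); print(f0)
env.move_gripper(0,30); env.pause(.2); o=env.get_obs()
print(o["grip_width"],o["grip_force"],np.array(o["contact_force"])-f0,o["ee_pos"])
if .7<o["grip_width"]<.82:
    env.line_to([x,y,.0875],velocity=.015); print(np.array(env.get_obs()["contact_force"])-f0)
    env.line_to([x,y,.13],velocity=.03); env.line_to([x,y,.20],velocity=.06); env.pause(.5)
    o=env.get_obs(); print(o["grip_width"],o["grip_force"],np.array(o["contact_force"])-f0,o["ee_pos"],o["time"])
    m,p,d=cam("side"); save(p[130:330,230:470].repeat(3,0).repeat(3,1),"s6")
    v,u=np.mgrid[0:480,0:640]; K=m["intrinsics"]
    c=np.stack([(u-K[0,2])/K[0,0]*d,-(v-K[1,2])/K[1,1]*d,-d],-1)@att(m).T+m["origin"]; M=masks(p)
    N=(d>0)&(np.hypot(c[...,0]-x,c[...,1]-y)<.06)
    for k in M:
        P=c[M[k]&N]; print(k,len(P),np.quantile(P,[.02,.5,.98],axis=0).round(4).tolist() if len(P) else 0)
E
```

```text
[-0.09600101  0.16414155 -0.51342915]
0.7403140836794245 32.208264644723386 [-2.24623093  0.37455133  6.20745817] [ 0.54435894 -0.00599496  0.08476662]
[ 0.26242054 -0.28796323 -0.75763649]
0.7400517855608763 33.048985542263836 [-0.04707098 -0.14885709 -0.23538202] [ 0.54431676 -0.0059846   0.19998336] 30.2167
orange 2 [[0.5395, -0.0043, 0.1182], [0.5451, -0.0012, 0.1222], [0.5506, 0.0019, 0.1262]]
purple 70 [[0.5122, -0.0365, 0.2075], [0.5592, -0.0185, 0.2121], [0.5697, 0.0253, 0.2134]]
green 1398 [[0.5071, -0.0272, 0.0084], [0.5353, 0.0204, 0.0596], [0.5737, 0.0327, 0.3725]]
```

View pics/s6.png

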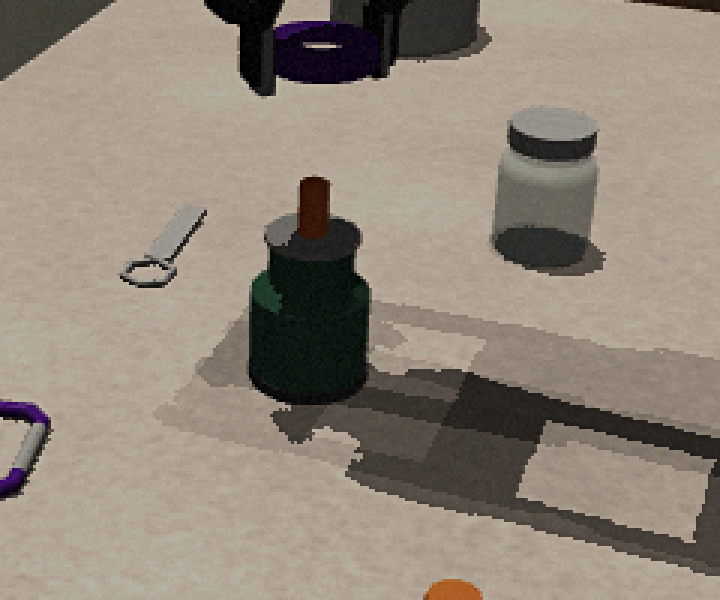

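The cover hangs level in the jaws at crop (325,50), with its underside about 70 mm above the handle. The inner lid stays seated and flat on the canister (crop 313,235), and the bystanders are in place.

```bash
python3 -c "
from plant import env
print(env.job_done())"
```

```text
the job is handed in; nothing more can be done
None
```

I've handed the job in: the inner lid is seated in the green canister with the handle released, and the gripper is holding the purple cover level and still about 7 cm above the handle; no verdict came back.

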